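# Flip out the oscilloscope's stand and steady it upright on the bench mat

## Task

Get the handheld oscilloscope ready for a colleague who will push probe leads straight down into its top sockets. While it still sits in its charging cradle, flip out the wire stand on its back until it snaps past its centre and stays out; then lift the oscilloscope out and stand its lower edge in the middle of the thin rubber mat. Finish while holding it there upright and still (the stand stays out but its foot touches nothing), so that it can neither tip forward nor drop back; do not let go at the end, and leave the other things on the bench where they are.

Things in the scene. Friction and masses are not known exactly. Their poses are not given: they have to be found in the camera images.
- scope_center (a point): centre of the handheld oscilloscope's panel (0.5 to 0.8 kg): cream with dark rubber sides, 190 mm wide, 150 high, 22 thick. Axes: z up the panel, y along its width, x square to it, out of its BACK (screen on the -x side). A battery hump sticks out of the back: x = 11 to 36 mm, 150 mm wide, z = -33 to +1 mm from this point. Docked, it stands upright, lower edge 8 mm above the bench.
- scope_top (a point): middle of the panel's top edge, 75 mm above scope_center, same axes. Four steel sockets (15 mm across, 13 mm high) stick up from this edge at y = -78, -56, +56 and +78 mm; between them 90 mm of the edge is free, to be pinched from above across the 22 mm thickness; the back is flat for 74 mm below this point, down to the hump, and the front all the way.
- scope_foot (a point): lowest point of the panel's lower edge, at mid-width, 75 mm below scope_center, same axes. This edge is a half-round rubber bumper (radius 11 mm), so that the oscilloscope cannot stand on it alone: let go, it drops back about 15 degrees on its opened stand (or further, if the stand is folded). Upright, the opened stand's foot hangs 22 mm above the level of this point.
- stand_hinge (a point): middle of the wire stand's hinge line, fixed on the oscilloscope's back at the top of the hump, 38 mm out (+x) from scope_center and 7 mm below it; same axes, hinge line along y.
- stand_bar (a point): middle of the wire stand's crossbar, a rubber-sleeved rod 10 mm thick, 72 mm long, parallel to the scope's y, 66 mm from the hinge line, joined to it by two 7 mm wires. Folded, it stands 49 mm out and 58 mm above scope_center; the gap between it and the panel's back is 33 mm deep, 62 mm wide between the wires, open from above. Draw it away from the panel (+x, then also down) to open.
- stand (a joint): angle of the wire stand, rad: 0 = folded up (10 degrees off parallel to the panel), 2.07 = fully out, crossbar then 90 mm out from the panel's mid-plane and 27 mm above its lower edge. An over-centre spring pushes it back to 0 below 0.75 rad and snaps it on to 2.07 by itself above; about 3 N at the crossbar starts it.
- cradle: fixed black charging cradle, 92 x 214 mm; origin on the bench under the middle of its slot, axes as the docked scope's. Slot 25 mm wide (its x), 196 mm long, floor 8 mm up; front lip 26 mm high, rear block 49.5 mm high at x = 12 to 40 mm (the hump sits on it), end cheeks 30 mm. The scope comes out straight up and is clear of it after 50 mm.
- mat: the thin black rubber mat fixed on the bench, 170 mm (its x) by 210 mm (its y), 3 mm thick. Origin at the middle of its underside, at bench height; its top is 3 mm above the bench.
- multimeter: bystander: dark multimeter lying flat, 165 x 84 x 32 mm (40 mm at its dial), at the left of the bench; origin under its centre
- screwdriver: bystander: screwdriver 170 mm long lying on the robot's side of the mat, 26 mm thick at its handle; origin under its middle
- duster_can: bystander: upright white can, 64 mm across, 150 mm high, beyond the mat; origin under its centre
- stub_jar: bystander: round grey jar 58 mm across, 44 mm high, beyond the cradle; origin under its centre
- tweezers: bystander: steel tweezers 126 mm long, 7 mm high, lying between cradle and mat; origin under the middle

How it is judged:
By the outcome, as a careful person would: the job done as asked, in the order asked, and still so for the second after the job is handed in, while the arm keeps its last pose, push and grip.
It also fails if it takes over 59 s, if anything falls off the work surface, if the arm or the gripper's body presses on something with over 40 N, if the wrist force passes 120 N, or if a joint passes its speed limit or range.

## Robot

A 7-joint arm with a two-finger parallel gripper is mounted at the origin on the work surface. World frame = base frame: x ahead of the robot, y to its left, z up, the work surface at z = 0. Lengths are in m, angles in rad, forces in N, time in s.
With the tool pointing down it reaches from about 0.4 to 0.875 m from the base axis. Payload 4.4 kg.
Tool frame: the origin (TCP) lies at the very end of the fingers, on their centre line; the grasp point (between the pads) lies 19 mm behind it (bot.grip_depth is the x of the grasp point in the tool frame, in m); x points along the fingers, z is the direction in which the jaws open and shut, and the axes are right-handed (so a half turn about x gives the same grasp; the last joint's range is limited). The gripper opens to 85 mm and grips with 20 to 120 N. Pads are 22 mm wide; open, the fingers measure 114 mm over their backs; the gripper's body (76 mm by 85 mm) begins 54 mm behind the grasp point. The pads swing forward as they close: fully open they stand 13 mm farther back than shut.
Start: joints at [-1.181, 0.628, 0.038, 1.517, -0.027, 0.996, -0.02], TCP at [0.286, 0.584, 0.231] pointing down, gripper open.
Joint ranges: [-3.06, 3.06], [-0.37, 2.12], [-1.25, 1.32], [0.18, 2.47], [-1.1, 4.24], [0.23, 1.98], [-2.94, 2.94]. Speed limits (rad/s): [2.57, 2.57, 3.14, 3.14, 3.14, 3.14, 3.14].

## Interface

Orientations are given as a unit quaternion [x, y, z, w].
In Python, from station import read_state, get_image, camera_model, ticket, boxes_of, trace, spot_point, bot gives the robot as it stands.
- The arm moves only by the tool send_rows, never from a script. Its argument "series" is a list of rows, each a list of 2 entries, a list of its own where there are three numbers: the shift along the tool's x, y, z in units of 0.25 m (1.0 is 0.25 m), then the turn, a rotation vector about the tool's x, y, z in units of 180 degrees (1.0 is 180 degrees). In form: [[[dx, dy, dz], [rx, ry, rz]], ...]. A call has 1 to 8 rows; each row is the pose to reach, as a shift and turn from the pose commanded when the call began, along the tool's axes at that moment, turning the shorter way round; what a row does not reach only later rows make up. A row lasts 1/12 s, in which the tool goes at most 41.7 mm and 7.16 degrees, less where a joint would pass 70% of its speed; a pose out of reach is approached as far as the arm can. A call with a number of a shift or a turn outside -1 to 1 is refused whole. A call with a gripper value outside its range is refused whole. "grip" is the opening, from 0 (shut) to 1 (fully open), set as the call begins (left out, the last holds). The fingers move at their own pace and stop on an object; "force" is the grip in N (left out, the last holds). Time passes only in rows, so rows that repeat a pose let the fingers close. It gives the time, the measured TCP pose, the force and the opening at its end, in the units of the state.
- read_state(): the state, without advancing time (a new reading comes with each control period).
- get_image(name): name is "scene" or "top" or "wrist"; returns the picture (420x560x3 uint8, red, green, blue); there is no depth.
- camera_model(name): a dict with "camera_matrix" (3x3 intrinsics, pixels), "T" (4x4, takes a point from camera to world coordinates); the wrist camera has in their place "tool_from_camera" (4x4, takes a point from camera to tool coordinates, whose origin is the TCP and whose axes are the tool frame's). Camera axes: x right, y up, looking along -z (the intrinsics and any distortion apply to the point x, -y, -z); pixel columns grow to the right and rows downward; lengths in m; the calibration is good to about 2 mm. A picture is of the moment at which its call begins: read the wrist's pose just before it. camera_model takes no time and is no camera call.
- ticket.finish_job(): hands the job in, once; it reports no verdict.
Trained networks look in the newest picture that a camera, given by its name, has taken for a name from the list of things; names that differ only in an ending like _2 or _b are one class to them, and where a whole thing is asked for, a point or a joint stands for the part that bears it (a point fixed in the world has none). Each returns a list of dicts, best first, with "conf" (0 to 1); they miss things now and then, are a little off and sometimes report something else, mostly with a low value. They report only what shows in the picture. A call takes as long as a camera call.
- boxes_of(camera, thing): "location" ([column, row] as shares, 0 to 1, of the picture: columns of its width, rows of its height, amid what is visible of it).
- trace(camera, thing): "mask" (420x560 bool, what is visible of it) and "location" ([column, row] as shares, 0 to 1, of the picture: columns of its width, rows of its height, amid what is visible of it).
- spot_point(camera, thing): "location" ([column, row] as shares, 0 to 1, of the picture: columns of its width, rows of its height: a listed point, or the origin of a listed thing).
The state is a dict: "time": time; "q": joint angles; "qvel": joint speeds; "joint_torque": joint torques, N m; "position": TCP position; "ee_rot": TCP orientation; "force": force on the tool from outside, world axes, zero at the start; "ft_torque": the same for the moment, N m; "grip_width": opening from 0.0 (shut) to 1.0 (fully open).
Only numpy, scipy, OpenCV 4.12 (cv2) and the standard library are available. Lean on these libraries where they do the work, as an engineer would, in place of code of your own. Each camera call takes 0.05 s, during which the arm holds its last target.

## Working session

There is one attempt and no reset: what is moved stays moved. The work goes in short steps, Python scripts to look and compute and a tool call to move; the robot and the scene stay as the last step left them, time stands still between calls to the robot, and variables do not carry over. Pictures are saved under pics/ and viewed, and the job is handed in when it is done.

Besides the shell and the picture viewer there is one more tool, called after ">>>" as name(argument=value, ...), one argument or row to a line, values as JSON. send_rows: Moves the arm, as the interface text tells. Its arguments: {"type":"object","properties":{"series":{"type":"array","items":{"type":"array"}},"grip":{"type":"number"},"force":{"type":"number"}},"required":["series"]}

```bash
ls; mkdir -p pics
python3 - <<'E'
from station import *
import cv2
s=read_state();print(s)
for n in ["scene","top","wrist"]:
    im=get_image(n);cv2.imwrite(f"pics/{n}0.png",im[:,:,::-1])
    print(n,camera_model(n))
print(bot.grip_depth,[a for a in dir(bot) if a[0]!='_'])
E
```

```text
pics
{'time': 0.0, 'q': array([-1.18082582,  0.62935233,  0.03839935,  1.51837873, -0.0270142 ,
        0.99632005, -0.02001707]), 'qvel': array([-0.0013518 ,  0.00115419, -0.00185852, -0.00164311,  0.00148313,
        0.00112164, -0.00046984]), 'joint_torque': array([ 7.06447863e-04, -5.63409662e+01,  1.22664951e+00, -1.93444991e+01,
        1.10934488e-02,  1.04749753e-02, -2.52693934e-05]), 'position': array([0.28576677, 0.58309983, 0.23038087]), 'ee_rot': array([-0.37447697,  0.60061474,  0.3737567 ,  0.59944546]), 'force': array([0.04338002, 0.4171309 , 0.43267704]), 'ft_torque': array([-0.04034412,  0.01944094,  0.00891095]), 'grip_width': 0.9991170961099113}
scene {'camera_matrix': array([[531.96405589,   0.        , 281.93881973],
       [  0.        , 531.96405589, 212.67077898],
       [  0.        ,   0.        ,   1.        ]]), 'T': array([[ 0.70555456, -0.53807271,  0.46116215,  1.22470911],
       [ 0.70841876,  0.55236255, -0.43936144, -0.55624826],
       [-0.0183203 ,  0.63668938,  0.77090271,  1.31351911],
       [ 0.        ,  0.        ,  0.        ,  1.        ]
[... 310 characters left out ...]
     [-0.01529666,  0.18499856,  0.98261974,  1.04227802],
       [ 0.        ,  0.        ,  0.        ,  1.        ]])}
wrist {'camera_matrix': array([[333.81071035,   0.        , 279.93284221],
       [  0.        , 333.81071035, 212.09669995],
       [  0.        ,   0.        ,   1.        ]]), 'tool_from_camera': array([[-3.68446173e-04,  2.97273501e-01, -9.54792297e-01,
        -1.43017284e-01],
       [-7.76790764e-04,  9.54791988e-01,  2.97273705e-01,
         7.63072371e-02],
       [ 9.99999630e-01,  8.51203197e-04, -1.20870144e-04,
         2.17465504e-04],
       [ 0.00000000e+00,  0.00000000e+00,  0.00000000e+00,
         1.00000000e+00]])}
-0.0187 ['Unreachable', 'grip_depth']
```

View pics/scene0.png

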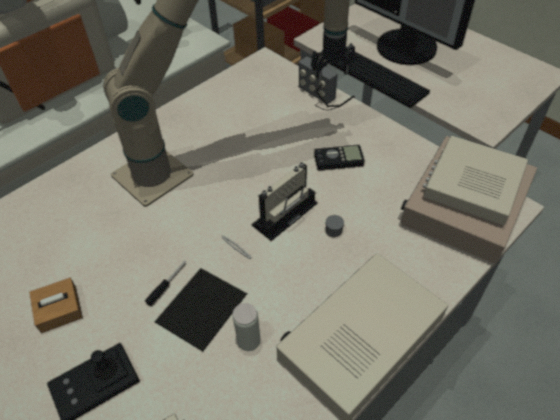

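View pics/top0.png

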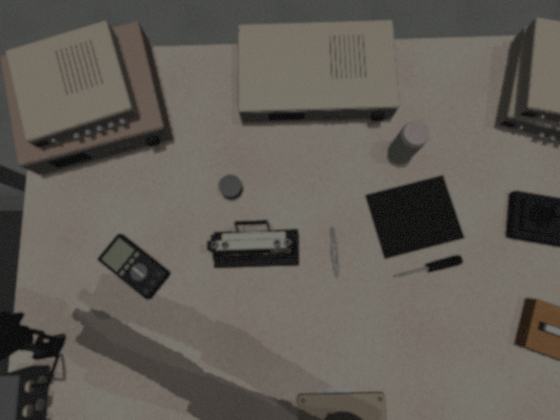

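Run:
```python
from station import *
import numpy as np,cv2
T={}
for c in ["top","scene"]:
    get_image(c)
    for th in ["scope_top","scope_center","stand_bar","stand_hinge","cradle","mat","multimeter","screwdriver","duster_can","stub_jar","tweezers"]:
        r=spot_point(c,th)
        print(c,th,[(np.round(x['location']*np.array([560,420]),1).tolist(),round(float(x['conf']),2)) for x in r[:2]])
print(read_state()['time'])
```

```text
top scope_top [([250.5, 243.5], 0.65)]
top scope_center [([253.3, 245.6], 0.83)]
top stand_bar [([249.3, 221.8], 0.67), ([401.3, 154.3], 0.51)]
top stand_hinge [([252.9, 230.2], 0.63), ([396.7, 151.9], 0.18)]
top cradle [([258.5, 252.4], 0.68)]
top mat [([412.0, 216.2], 0.93)]
top multimeter [([135.6, 264.5], 0.7)]
top screwdriver [([427.3, 266.8], 0.96), ([335.7, 254.9], 0.43)]
top duster_can [([397.1, 153.6], 0.73), ([252.6, 245.0], 0.69)]
top stub_jar [([233.3, 187.5], 0.94)]
top tweezers [([336.3, 251.3], 0.72)]
scene scope_top [([286.7, 181.4], 0.59)]
scene scope_center [([283.2, 197.4], 0.55)]
scene stand_bar [([291.6, 191.9], 0.48)]
scene stand_hinge [([294.8, 201.6], 0.75)]
scene cradle [([283.4, 211.9], 0.79)]
scene mat [([199.1, 305.5], 0.71)]
scene multimeter [([335.6, 164.2], 0.98)]
scene screwdriver [([165.5, 283.9], 0.69)]
scene duster_can [([236.6, 252.2], 0.75), ([251.1, 342.7], 0.69)]
scene stub_jar [([335.2, 229.0], 0.8)]
scene tweezers [([235.6, 250.5], 0.66)]
1.35
```

The top view shows the scope docked near (252,243) px, with its back and wire stand facing away from the robot. The mat is near (412,216), tilted about 10°. Next I'll compute positions.

```bash
cat > h.py <<'E'
from station import *
import numpy as np,cv2
from scipy.spatial.transform import Rotation as R
def cam(c,state=None):
    m=camera_model(c);K=np.array(m['camera_matrix'])
    if c=='wrist':
        s=state or read_state();T=np.eye(4);T[:3,:3]=R.from_quat(s['ee_rot']).as_matrix();T[:3,3]=s['position']
        T=T@np.array(m['tool_from_camera'])
    else: T=np.array(m['T'])
    return K,T
def ray(c,px,state=None):
    K,T=cam(c,state);u,v=px
    d=np.array([(u-K[0,2])/K[0,0],-(v-K[1,2])/K[1,1],-1.])
    d=T[:3,:3]@d
    return T[:3,3],d/np.linalg.norm(d)
def atz(c,px,z,state=None):
    o,d=ray(c,px,state);return o+d*(z-o[2])/d[2]
def proj(c,P,state=None):
    K,T=cam(c,state);P=np.atleast_2d(P);p=(P-T[:3,3])@T[:3,:3]
    return np.c_[K[0,2]+K[0,0]*p[:,0]/-p[:,2],K[1,2]-K[1,1]*p[:,1]/-p[:,2]]
def tri(l):
    A=np.zeros((3,3));b=np.zeros(3);
    for o,d in l:
        M=np.eye(3)-np.outer(d,d);A+=M;b+=M@o
    return np.linalg.solve(A,b)
E
python3 - <<'E'
from h import *
D={'scope_top':((250.5,243.5),(286.7,181.4),.158),'scope_center':((253.3,245.6),(283.2,197.4),.083),'stand_bar':((249.3,221.8),(291.6,191.9),.141),'stand_hinge':((252.9,230.2),(294.8,201.6),.076),'cradle':((258.5,252.4),(283.4,211.9),0),'mat':((412,216.2),(199.1,305.5),0.0),'multimeter':((135.6,264.5),(335.6,164.2),0),'screwdriver':((427.3,266.8),(165.5,283.9),0),'can':((397.1,153.6),(251.1,342.7),0),'jar':((233.3,187.5),(335.2,229),0),'tweez':((336.3,251.3),(235.6,250.5),0)}
for k,(a,b,z) in D.items():
    print(k,tri([ray('top',a),ray('scene',b)]).round(3),atz('top',a,z).round(3),atz('scene',b,z).round(3))
# mat corners from mask
for c in ['top','scene']:
    get_image(c)
    for th,z in (('mat',.003),('cradle',0.02)):
        r=trace(c,th)
        if not r: print(c,th,'none');continue
        m=r[0]['mask'].astype('uint8'); cs,_=cv2.findContours(m,0,2);k=max(cs,key=cv2.contourArea)
        rect=cv2.boxPoints(cv2.minAreaRect(k)); P=cv2.approxPolyDP(k,6,True)[:,0]
        print(c,th,r[0]['conf'],[atz(c,p,z)[:2].round(3).tolist() for p in P])
        # world-plane rect
        W=np.array([atz(c,p,z)[:2] for p in k[:,0]],dtype=np.float32)*1000
        print(cv2.minAreaRect(W))
E
```

```text
scope_top [0.448 0.2   0.146] [0.443 0.195 0.158] [0.458 0.197 0.158]
scope_center [0.446 0.195 0.078] [0.446 0.195 0.083] [0.448 0.191 0.083]
stand_bar [0.49  0.194 0.14 ] [0.493 0.199 0.141] [0.487 0.188 0.141]
stand_hinge [0.484 0.199 0.084] [0.483 0.196 0.076] [0.481 0.208 0.076]
cradle [0.439 0.192 0.002] [0.436 0.188 0.   ] [0.44  0.198 0.   ]
mat [ 0.516 -0.206  0.002] [ 0.519 -0.204  0.   ] [ 0.512 -0.209  0.   ]
multimeter [ 0.41   0.497 -0.017] [0.413 0.498 0.   ] [0.418 0.475 0.   ]
screwdriver [ 0.389 -0.232  0.002] [ 0.39  -0.231  0.   ] [ 0.387 -0.232  0.   ]
can [ 0.692 -0.181 -0.014] [ 0.686 -0.178  0.   ] [ 0.699 -0.183  0.   ]
jar [0.606 0.254 0.007] [0.606 0.252 0.   ] [0.605 0.262 0.   ]
tweez [ 0.436 -0.007 -0.011] [ 0.434 -0.007  0.   ] [ 0.444 -0.011  0.   ]
top mat 0.61 [[0.624, -0.289], [0.579, -0.095], [0.419, -0.128], [0.462, -0.326]]
((520.3240966796875, -208.77532958984375), (172.5350799560547, 209.92617797851562), 13.203993797302246)
top cradle 0.65 [[0.483, 0.088], [0.489, 0.118], [0.45, 0.092], [0.419, 0.124], [0.431, 0.297], [0.409, 0.297], [0.406, 0.09]]
((443.6197509765625, 192.53248596191406), (85.73430633544922, 211.94369506835938), 2.331357955932617)
scene mat 0.75 [[0.416, -0.134], [0.466, -0.324], [0.623, -0.292], [0.571, -0.092]]
((518.2604370117188, -210.31747436523438), (174.91175842285156, 213.66676330566406), 14.185641288757324)
scene cradle none
```

```bash
cat >> h.py <<'E'
def rows(target_pos,target_R,s=None,cmd=None):
    """shift/turn in tool axes units, from pose cmd (pos,R) to target"""
    if cmd is None:
        s=s or read_state();p=s['position'];r=R.from_quat(s['ee_rot'])
    else: p,r=cmd
    d=r.inv().apply(np.array(target_pos)-p)/0.25
    rv=(r.inv()*target_R).as_rotvec()/np.pi
    return d.round(4),rv.round(4)
def down(yaw_z):
    """tool x down, tool z at heading yaw_z (rad)"""
    x=np.array([0,0,-1.]);z=np.array([np.cos(yaw_z),np.sin(yaw_z),0]);y=np.cross(z,x)
    return R.from_matrix(np.c_[x,y,z])
E
python3 - <<'E'
from h import *
s=read_state();print(R.from_quat(s['ee_rot']).as_matrix().round(3))
m=camera_model('wrist')['tool_from_camera']
for yz in (0,90,180,-90):
    Rt=down(np.radians(yz)); 
    # camera position for TCP at origin
    print(yz, Rt.apply(np.array(m)[:3,3]).round(3), Rt.apply(-np.array(m)[:3,2]).round(3), rows([.40,.195,.30],Rt))
E
```

```text
[[-0.    -0.898  0.44 ]
 [ 0.     0.44   0.898]
 [-1.     0.     0.   ]]
0 [0.    0.076 0.143] [ 0.    -0.297 -0.955] (array([-0.2748, -1.0934, -1.1954]), array([ 0.3549,  0.    , -0.    ]))
90 [-0.076  0.     0.143] [ 0.297  0.    -0.955] (array([-0.2748, -1.0934, -1.1954]), array([-0.1451,  0.    , -0.    ]))
180 [-0.    -0.076  0.143] [-0.     0.297 -0.955] (array([-0.2748, -1.0934, -1.1954]), array([-0.6451,  0.    ,  0.    ]))
-90 [ 0.076 -0.     0.143] [-0.297 -0.    -0.955] (array([-0.2748, -1.0934, -1.1954]), array([ 0.8549, -0.    , -0.    ]))
```

View pics/wrist0.png

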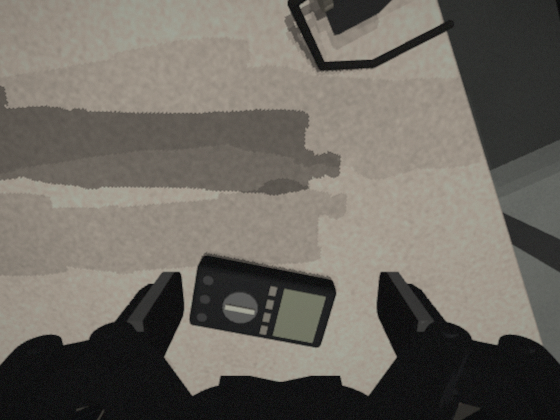

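>>> send_rows(
  series=[
    [[-0.27,-0.6,-0.6],[-0.07,0,0]],
    [[-0.27,-0.6,-0.6],[-0.07,0,0]],
    [[-0.27,-0.6,-0.6],[-0.07,0,0]],
    [[-0.27,-0.6,-0.6],[-0.07,0,0]],
    [[-0.27,-0.6,-0.6],[-0.07,0,0]],
    [[-0.27,-0.6,-0.6],[-0.07,0,0]],
  ],
  grip=0,
)

```text
time: 2.15
position: [0.3581, 0.3771, 0.3008]
ee_rot: [-0.437, 0.556, 0.435, 0.557]
force: [-0.1, -0.6, -0.5]
grip_width: 0.141
```

Run:
```python
from h import *
s=read_state();print(s['time'],s['position'],rows([.40,.195,.30],down(np.pi/2)))
```

```text
2.15 [0.3580509  0.3770583  0.30075443] (array([ 0.0048, -0.3381, -0.6664]), array([-0.0774, -0.0004,  0.0011]))
```

>>> send_rows(
  series=[
    [[0,-0.34,-0.66],[-0.077,0,0]],
    [[0,-0.34,-0.66],[-0.077,0,0]],
    [[0,-0.34,-0.66],[-0.077,0,0]],
    [[0,-0.34,-0.66],[-0.077,0,0]],
    [[0,-0.34,-0.66],[-0.077,0,0]],
    [[0,-0.34,-0.66],[-0.077,0,0]],
    [[0,-0.34,-0.66],[-0.077,0,0]],
  ],
)

```text
time: 2.73
position: [0.3993, 0.2021, 0.2991]
ee_rot: [-0.501, 0.499, 0.501, 0.5]
force: [-0.3, 1.1, 0.0]
grip_width: -0.001
```

Run:
```python
from h import *
s=read_state();print(s['time'],s['position'],R.from_quat(s['ee_rot']).as_matrix().round(3).tolist(),s['grip_width'],s['qvel'].round(3),s['q'].round(2))
im=get_image('wrist');cv2.imwrite('pics/w1.png',im[:,:,::-1])
for th in ['scope_top','scope_center','stand_bar','stand_hinge']:
    r=spot_point('wrist',th)
    for x in r[:2]:
        px=np.array(x['location'])*[560,420]
        z={'scope_top':.158,'scope_center':.083,'stand_bar':.141,'stand_hinge':.076}[th]
        print(th,round(float(x['conf']),2),px.round(1),atz('wrist',px,z,s).round(4))
for th in ['stand_bar','scope_center']:
    r=trace('wrist',th)
    if r: cv2.imwrite(f'pics/m_{th}.png',r[0]['mask'].astype('uint8')*255); print(th,r[0]['conf'],r[0]['mask'].sum())
```

```text
2.7333 [0.39925193 0.20206584 0.29909767] [[0.001, -1.0, -0.003], [0.001, -0.003, 1.0], [-1.0, -0.001, 0.001]] -0.000894215750218656 [-0.039  0.012 -0.039 -0.016 -0.011 -0.001 -0.004] [-0.53  0.25 -0.01  1.96  0.    0.93  1.04]
scope_top 0.73 [271.8 245.5] [0.4439 0.1952 0.158 ]
stand_bar 0.42 [129.5 190.2] [0.396  0.0634 0.141 ]
stand_hinge 0.16 [130.9 191.2] [0.4129 0.0349 0.076 ]
stand_bar 0.92 370
scope_center 0.96 11567
```

View pics/w1.png

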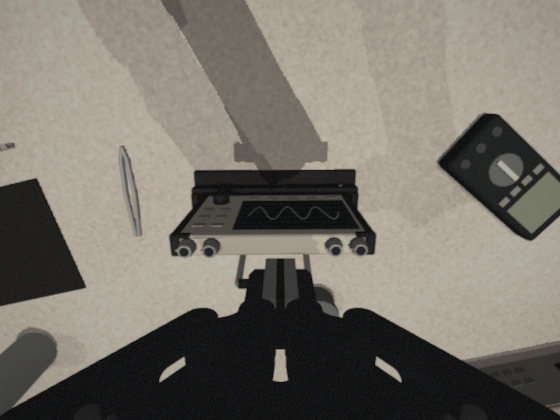

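Run:
```python
from h import *
import cv2
im=cv2.imread('pics/w1.png');c=im[160:300,150:400];cv2.imwrite('pics/w1c.png',cv2.resize(c,None,fx=3.2,fy=3.2,interpolation=cv2.INTER_CUBIC))
```

```text
(no output)
```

View pics/w1c.png

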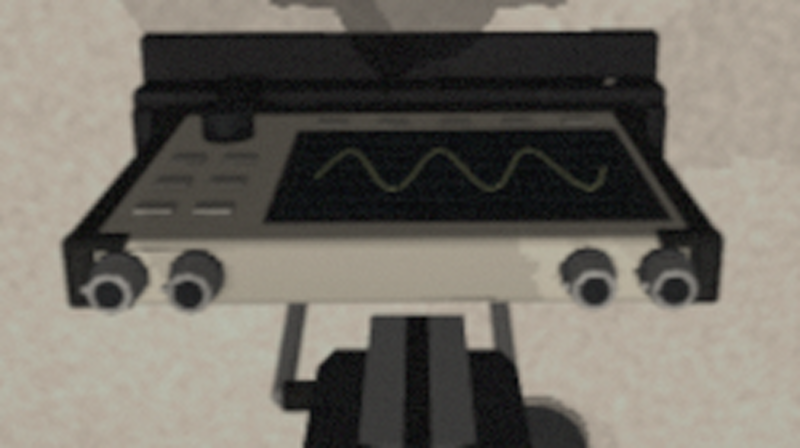

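Run:
```python
from h import *
s=read_state();f=lambda u,v:(150+u/3.2,160+v/3.2)
for u,v in [(108,293),(190,292),(596,290),(674,288)]: print(atz('wrist',f(u,v),.171,s).round(4))
for u,v in [(70,304),(720,300)]: print('back',atz('wrist',f(u,v),.158,s).round(4))
for u,v in [(66,237),(720,234)]: print('front',atz('wrist',f(u,v),.158,s).round(4))
print(s['position'])
# rectify top cam socket check
for P in ([.448,.197,.158],[.448,.102,.158],[.448,.292,.158],[.446,.197,0.03]): print(proj('top',P).round(1),proj('scene',P).round(1))
```

```text
[0.4437 0.1197 0.171 ]
[0.4432 0.1423 0.171 ]
[0.4419 0.2541 0.171 ]
[0.4411 0.2755 0.171 ]
back [0.4531 0.1044 0.158 ]
back [0.4505 0.2926 0.158 ]
front [0.4323 0.1051 0.158 ]
front [0.4301 0.2907 0.158 ]
[0.39852847 0.20371426 0.29868317]
[[249.6 241.3]] [[284.2 179.6]]
[[293.8 240.2]] [[261.  196.8]]
[[205.5 242.3]] [[306.2 163.2]]
[[254.2 247.5]] [[284.4 207. ]]
```

Run:
```python
from h import *
for i in range(3): s=read_state();print(s['time'],s['position'],s['qvel'].round(4));get_image('scene')
print(rows([.4705,.1965,.185],down(np.radians(91))))
```

```text
3.0833 [0.39852847 0.20371426 0.29868317] [ 0.0053 -0.0017  0.0063  0.003   0.0023 -0.0006  0.0009]
3.1333 [0.39858654 0.20347959 0.29867717] [ 0.0034 -0.0021  0.004   0.0031  0.0013  0.0004  0.0017]
3.1833 [0.39864229 0.20326397 0.29869426] [ 0.0052 -0.0035  0.0041  0.0018  0.0011  0.0008  0.0019]
(array([ 0.4547, -0.2873, -0.0284]), array([-0.0033,  0.    , -0.0001]))
```

>>> send_rows(
  series=[
    [[0.1,-0.287,-0.028],[-0.0033,0,0]],
    [[0.25,-0.287,-0.028],[-0.0033,0,0]],
    [[0.4,-0.287,-0.028],[-0.0033,0,0]],
    [[0.455,-0.287,-0.028],[-0.0033,0,0]],
    [[0.455,-0.287,-0.028],[-0.0033,0,0]],
    [[0.455,-0.287,-0.028],[-0.0033,0,0]],
    [[0.455,-0.287,-0.028],[-0.0033,0,0]],
  ],
)

```text
time: 3.82
position: [0.4712, 0.1967, 0.1864]
ee_rot: [0.504, -0.495, -0.504, -0.496]
force: [0.3, -0.2, 0.0]
grip_width: 0.002
```

Run:
```python
from h import *
s=read_state();print(s['time'],s['position'],rows([.4705,.1965,.118],down(np.radians(91))))
im=get_image('wrist');cv2.imwrite('pics/w2.png',im[:,:,::-1])
im=get_image('top');c=im[190:300,190:330,::-1];cv2.imwrite('pics/t2.png',cv2.resize(c,None,fx=5,fy=5,interpolation=cv2.INTER_CUBIC))
```

```text
3.8167 [0.47124423 0.19674281 0.18639138] (array([ 0.2736,  0.0035, -0.0012]), array([-0.0002,  0.0003,  0.0005]))
```

View pics/w2.png

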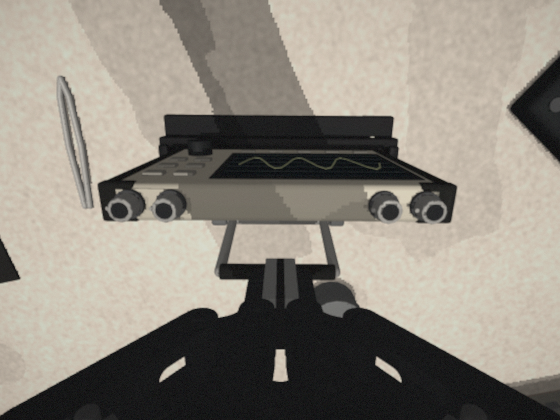

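View pics/t2.png

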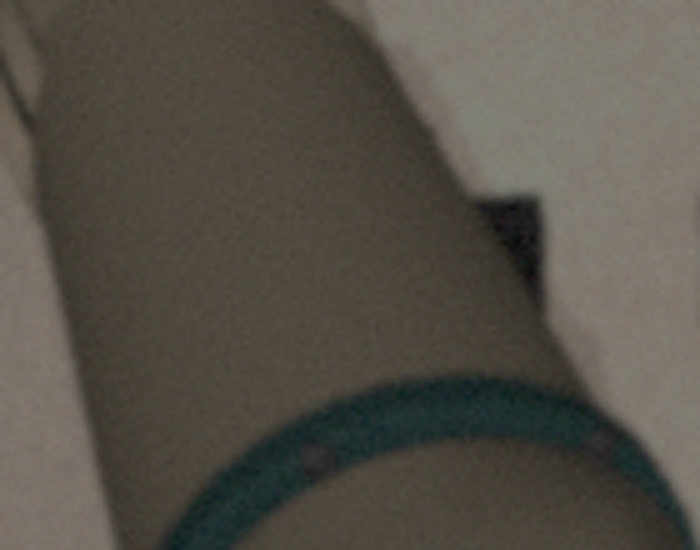

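The wrist view shows the back top edge at row ~222, the bar at row ~271 between columns 220 and 340, and the sockets at columns 124, 170, 388 and 433.

Run:
```python
from h import *
s=read_state();print(s['position'])
for p,z in [((120,221),.158),((440,222),.158),((220,271),.141),((340,271),.141),((124,208.5),.171),((170,208.5),.171),((388.5,211),.171),((434,211),.171)]: print(p,atz('wrist',p,z,s).round(4))
print(proj('wrist',[s['position'], s['position']+[-.011,0,0],s['position']+[-.011,0,.03]],s))
```

```text
[0.47163286 0.19696664 0.18712858]
(120, 221) [0.4556 0.1101 0.158 ]
(440, 222) [0.4535 0.2844 0.158 ]
(220, 271) [0.4939 0.1601 0.141 ]
(340, 271) [0.4928 0.2355 0.141 ]
(124, 208.5) [0.4444 0.1194 0.171 ]
(170, 208.5) [0.444  0.1422 0.171 ]
(388.5, 211) [0.4437 0.251  0.171 ]
(434, 211) [0.4433 0.2738 0.171 ]
[[279.29013194 275.39329286]
 [279.65690496 254.27750354]
 [279.78922954 287.42960157]]
```

>>> send_rows(
  series=[
    [[0.08,0,0],[0,0,0]],
    [[0.16,0,0],[0,0,0]],
    [[0.22,0,0],[0,0,0]],
    [[0.28,0,0],[0,0,0]],
    [[0.28,0,0],[0,0,0]],
    [[0.28,0,0],[0,0,0]],
  ],
)

```text
time: 4.42
position: [0.471, 0.1964, 0.1161]
ee_rot: [0.504, -0.495, -0.504, -0.496]
force: [-0.7, -0.1, 0.8]
grip_width: -0.001
```

Run:
```python
from h import *
s=read_state();print(s['time'],s['position'],s['force'].round(2),R.from_quat(s['ee_rot']).as_matrix().round(3).tolist())
im=get_image('wrist');cv2.imwrite('pics/w3.png',im[:,:,::-1])
print(proj('wrist',[[.4545,.197,.158]],s))
```

```text
4.4167 [0.47097015 0.19644988 0.11605872] [-0.72 -0.08  0.83] [[0.001, -1.0, -0.017], [0.001, -0.017, 1.0], [-1.0, -0.001, 0.001]]
[[281.55728628 290.96529915]]
```

View pics/w3.png

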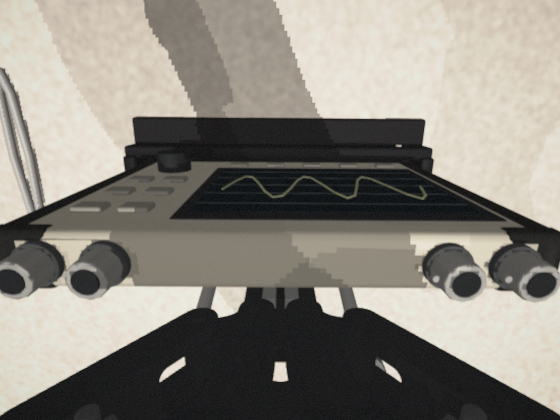

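>>> send_rows(
  series=[
    [[0,-0.03,0],[0,0,0]],
    [[0.01,-0.06,0],[0,0,0]],
    [[0.03,-0.09,0],[0,0,0]],
    [[0.05,-0.12,0],[0,0,0]],
    [[0.07,-0.15,0],[0,0,0]],
    [[0.09,-0.18,0],[0,0,0]],
    [[0.11,-0.2,0],[0,0,0]],
    [[0.124,-0.22,0],[0,0,0]],
  ],
)

```text
time: 5.13
position: [0.5238, 0.1967, 0.0822]
ee_rot: [-0.503, 0.497, 0.505, 0.494]
force: [-6.9, 1.7, -4.7]
grip_width: 0.001
```

Run:
```python
from h import *
s=read_state();print(s['time'],s['position'],s['force'].round(2))
im=get_image('wrist');cv2.imwrite('pics/w4.png',im[:,:,::-1])
im=get_image('scene');c=im[140:260,220:380,::-1];cv2.imwrite('pics/s4.png',cv2.resize(c,None,fx=5,fy=5,interpolation=cv2.INTER_CUBIC))
```

```text
5.1333 [0.52384231 0.19666746 0.0822198 ] [-6.86  1.73 -4.67]
```

View pics/w4.png

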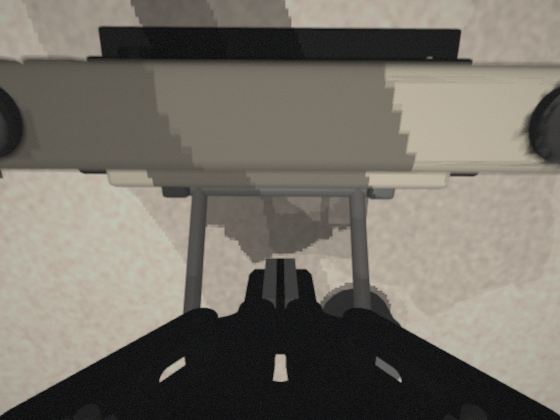

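View pics/s4.png

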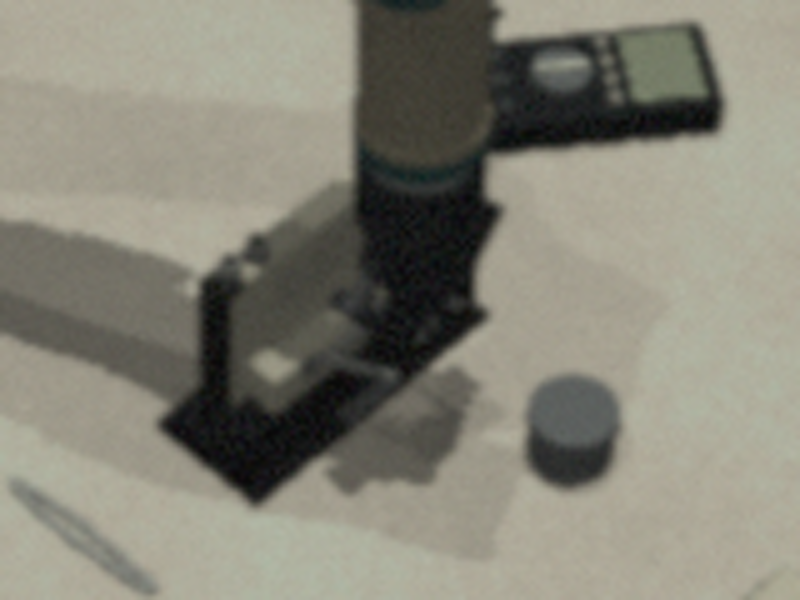

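>>> send_rows(
  series=[
    [[0,0,0],[0,0,0]],
    [[0,0,0],[0,0,0]],
  ],
)

```text
time: 5.4
position: [0.5232, 0.1965, 0.0829]
ee_rot: [-0.503, 0.497, 0.505, 0.494]
force: [-6.4, 0.6, -5.3]
grip_width: 0.002
```

Run:
```python
from h import *
s=read_state();print(s['time'],s['position'],s['force'].round(2))
im=get_image('wrist');cv2.imwrite('pics/w5.png',im[:,:,::-1])
```

```text
5.4 [0.52316292 0.19652581 0.08290225] [-6.4   0.64 -5.25]
```

View pics/w5.png

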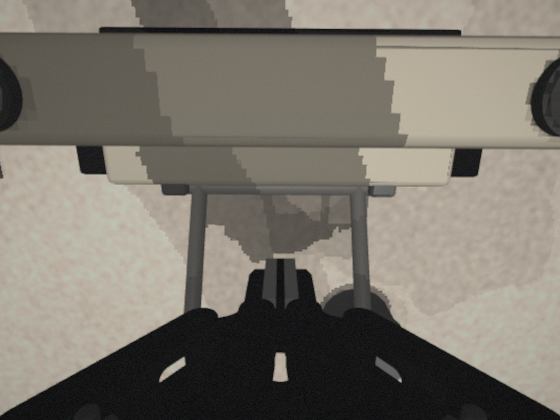

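Run:
```python
from h import *
s=read_state();print(s['position'],s['force'])
print('predicted back top edge, upright', proj('wrist',[.4545,.197,.158],s),'hump top edge',proj('wrist',[.479,.197,.084],s), 'hump ends',proj('wrist',[[.479,.197-.075,.084],[.479,.197+.075,.084]],s),'hinge',proj('wrist',[[.481,.197,.076]],s), 'bar if 65/90/128deg',[proj('wrist',[[.481+.066*np.sin(a),.197,.076+.066*np.cos(a)]],s).round(0).tolist() for a in np.radians([65,90,128.6])], 'top ends', proj('wrist',[[.4545,.102,.158],[.4325,.102,.158]],s))
im=get_image('wrist');cv2.imwrite('pics/w6.png',im[:,:,::-1])
im=get_image('scene');c=im[140:260,220:380,::-1];cv2.imwrite('pics/s6.png',cv2.resize(c,None,fx=5,fy=5,interpolation=cv2.INTER_CUBIC))
```

```text
[0.52306205 0.19648906 0.08297112] [-5.54931048  0.24323431 -4.29345925]
predicted back top edge, upright [[286.09730181 145.76438148]] hump top edge [[282.02248783 185.39344508]] hump ends [[109.43245758 182.6534096 ]
 [453.91127439 188.12234764]] hinge [[281.85432276 185.89279426]] bar if 65/90/128deg [[[280.0, 335.0]], [[280.0, 311.0]], [[280.0, 253.0]]] top ends [[-186.91840207  138.03287573]
 [-234.57842699   14.28173138]]
```

View pics/s6.png

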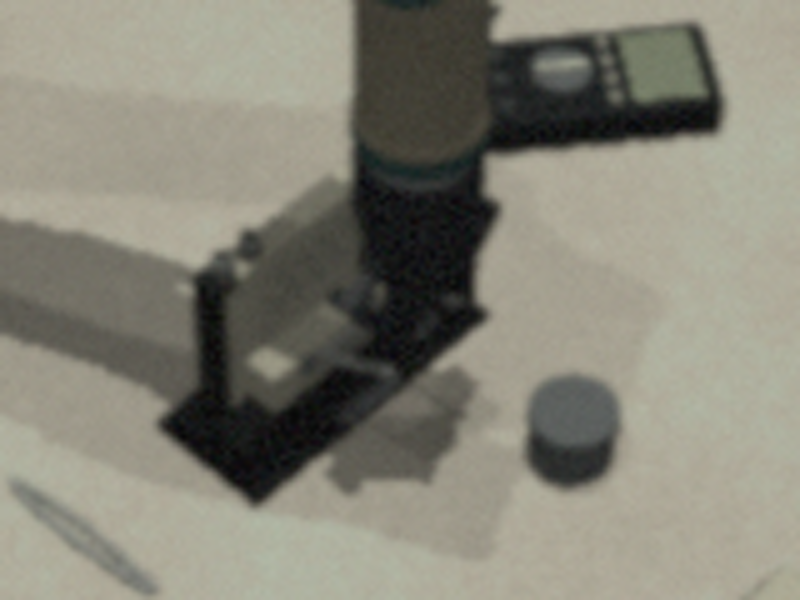

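View pics/w6.png

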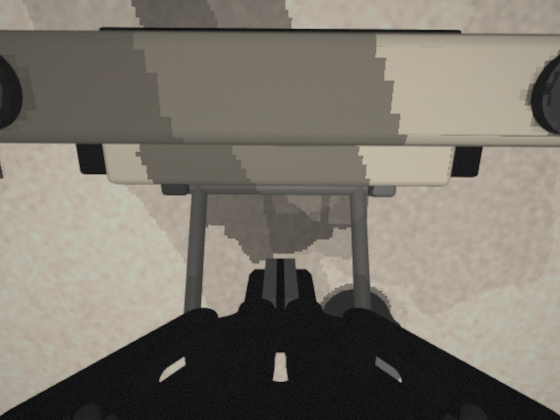

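>>> send_rows(
  series=[
    [[0.016,0,0],[0,0,0]],
    [[0.032,0,0],[0,0,0]],
    [[0.04,0,0],[0,0,0]],
    [[0.04,0,0],[0,0,0]],
  ],
)

```text
time: 5.88
position: [0.5269, 0.197, 0.0741]
ee_rot: [0.504, -0.495, -0.504, -0.497]
force: [-0.1, 0.1, 0.9]
grip_width: -0.0
```

Run:
```python
from h import *
s=read_state();print(s['time'],s['position'],s['force'].round(2))
im=get_image('wrist');cv2.imwrite('pics/w7.png',im[:,:,::-1])
```

```text
5.8833 [0.52693707 0.19700519 0.07414214] [-0.12  0.06  0.89]
```

View pics/w7.png

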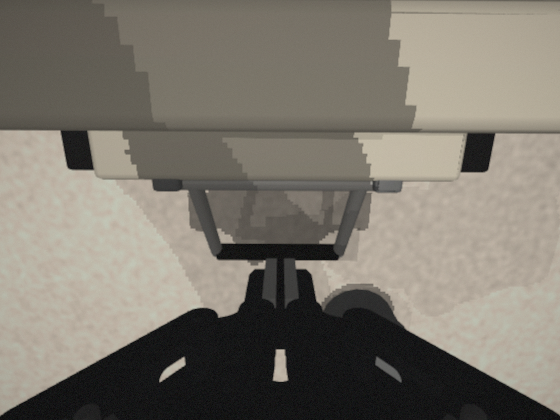

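The stand has snapped out: the bar is at row 251 and I predicted 253 for fully out. Now I'll go up, turn the jaws across the thickness and open them.

>>> send_rows(
  series=[
    [[-0.16,0,0],[0,0,0]],
    [[-0.32,0,0],[0,0,0]],
    [[-0.48,0,0],[0.04,0,0]],
    [[-0.64,0,0],[0.08,0,0]],
    [[-0.76,0.1,0],[0.12,0,0]],
    [[-0.76,0.25,0],[0.16,0,0]],
    [[-0.76,0.33,0],[0.2,0,0]],
    [[-0.76,0.336,0],[0.24,0,0]],
  ],
)

```text
time: 6.6
position: [0.4379, 0.1958, 0.2653]
ee_rot: [-0.285, 0.647, 0.287, 0.646]
force: [-0.3, -0.3, -0.1]
grip_width: -0.002
```

>>> send_rows(
  series=[
    [[0,0,0],[0.04,0,0]],
    [[0,0,0],[0.08,0,0]],
    [[0,0,0],[0.12,0,0]],
    [[0,0,0],[0.16,0,0]],
    [[0,0,0],[0.2,0,0]],
    [[0,0,0],[0.24,0,0]],
    [[0,0,0],[0.26,0,0]],
    [[0,0,0],[0.26,0,0]],
  ],
  grip=0.8,
)

```text
time: 7.27
position: [0.4422, 0.1958, 0.2645]
ee_rot: [-0.007, 0.707, 0.007, 0.708]
force: [-0.0, -0.3, -0.8]
grip_width: 0.798
```

Run:
```python
from h import *
s=read_state();print(s['time'],s['position'],s['force'].round(2),R.from_quat(s['ee_rot']).as_matrix().round(3).tolist(),s['q'].round(2))
im=get_image('wrist');cv2.imwrite('pics/w8.png',im[:,:,::-1])
im=get_image('scene');c=im[140:260,220:380,::-1];cv2.imwrite('pics/s8.png',cv2.resize(c,None,fx=5,fy=5,interpolation=cv2.INTER_CUBIC))
print(spot_point('wrist','scope_top')[:1])
```

```text
7.2667 [0.44216181 0.19576018 0.26454484] [-0.03 -0.26 -0.81] [[0.002, -0.019, 1.0], [0.0, 1.0, 0.019], [-1.0, 0.0, 0.002]] [-0.79  0.37  0.43  1.93 -0.2   0.87 -0.24]
[{'location': [0.5089, 0.5007], 'conf': 0.88}]
```

View pics/w8.png

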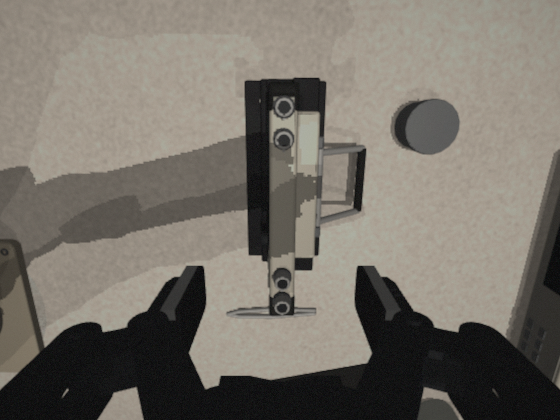

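View pics/s8.png

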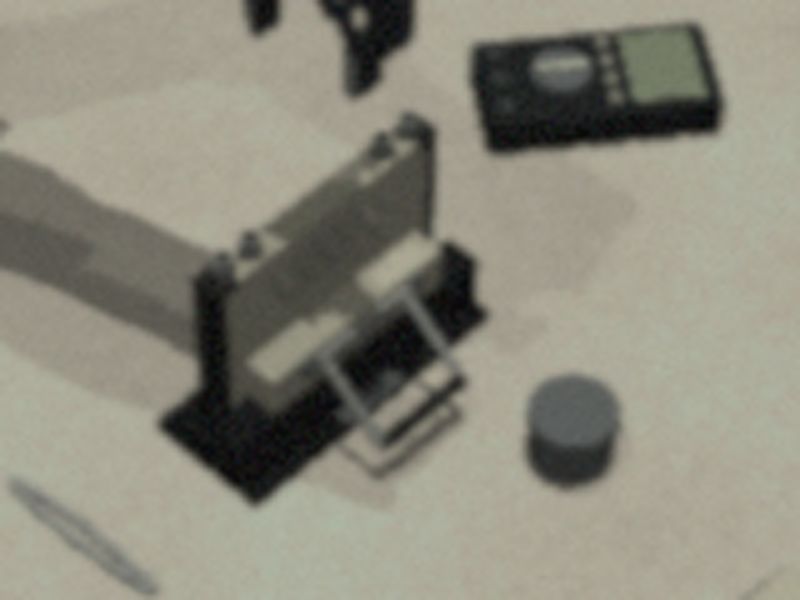

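Run:
```python
from h import *
s=read_state();print(s['position'])
P=np.array([atz('wrist',p,.171,s) for p in [(284,104),(284,139),(282.5,282),(282,306)]]);print(P.round(4))
print('yaw',np.degrees(np.polyfit(P[:,1],P[:,0],1)[0])*-1,P.mean(0))
print('edge',[atz('wrist',p,.158,s).round(4).tolist() for p in [(269,265),(298,265),(270,210),(296,210)]])
print(rows([.4435,.196,.113],down(np.radians(.9))))
```

```text
[0.44189201 0.19572868 0.2643341 ]
[[0.4428 0.2749 0.171 ]
 [0.4434 0.2518 0.171 ]
 [0.445  0.1406 0.171 ]
 [0.4451 0.1187 0.171 ]]
yaw 0.8458784521961075 [0.44404692 0.19647358 0.171     ]
edge [[0.4338, 0.1487, 0.158], [0.4576, 0.1493, 0.158], [0.434, 0.1961, 0.158], [0.4543, 0.1965, 0.158]]
(array([0.6053, 0.0007, 0.006 ]), array([ 0.0021,  0.0003, -0.0001]))
```

>>> send_rows(
  series=[
    [[0.1,0,0.008],[0.003,0,0]],
    [[0.2,0,0.008],[0.003,0,0]],
    [[0.3,0,0.008],[0.003,0,0]],
    [[0.4,0,0.008],[0.003,0,0]],
    [[0.5,0,0.008],[0.003,0,0]],
    [[0.58,0,0.008],[0.003,0,0]],
    [[0.61,0,0.008],[0.003,0,0]],
    [[0.61,0,0.008],[0.003,0,0]],
  ],
)

```text
time: 8.08
position: [0.4428, 0.1951, 0.1102]
ee_rot: [-0.004, 0.708, 0.004, 0.706]
force: [-0.3, 0.8, -1.1]
grip_width: 0.802
```

Run:
```python
from h import *
s=read_state();print(s['time'],s['position'],s['force'].round(2),R.from_quat(s['ee_rot']).as_matrix().round(3).tolist())
im=get_image('wrist');cv2.imwrite('pics/w9.png',im[:,:,::-1])
```

```text
8.0833 [0.44278395 0.19513833 0.11021854] [-0.28  0.8  -1.08] [[-0.003, -0.011, 1.0], [-0.001, 1.0, 0.011], [-1.0, -0.001, -0.003]]
```

View pics/w9.png

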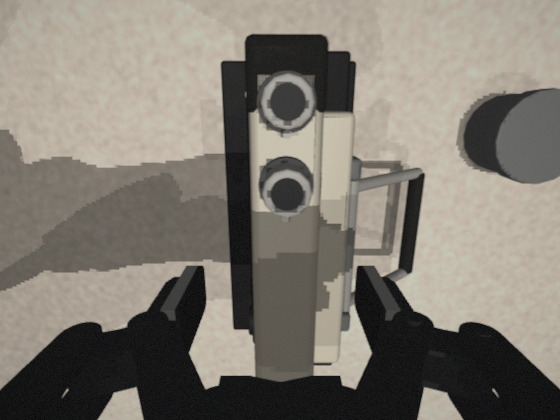

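>>> send_rows(
  series=[
    [[0,0.004,0.005],[0,0,0]],
    [[0,0.004,0.005],[0,0,0]],
    [[0,0.004,0.005],[0,0,0]],
    [[0,0.004,0.005],[0,0,0]],
    [[0,0.004,0.005],[0,0,0]],
    [[0,0.004,0.005],[0,0,0]],
    [[0,0.004,0.005],[0,0,0]],
    [[0,0.004,0.005],[0,0,0]],
  ],
  grip=0,
  force=80,
)

```text
time: 8.8
position: [0.4443, 0.1971, 0.1124]
ee_rot: [-0.004, 0.707, 0.004, 0.707]
force: [-1.6, -0.3, 6.6]
grip_width: 0.251
```

Run:
```python
from h import *
s=read_state();print(s['time'],s['position'],s['force'].round(2),s['ft_torque'].round(2),R.from_quat(s['ee_rot']).as_matrix().round(4).tolist(),s['grip_width'])
im=get_image('wrist');cv2.imwrite('pics/w10.png',im[:,:,::-1])
```

```text
8.8 [0.4442789  0.19705408 0.11242533] [-1.57 -0.29  6.61] [ 0.03  0.73 -0.02] [[-0.0008, -0.0112, 0.9999], [0.001, 0.9999, 0.0112], [-1.0, 0.001, -0.0008]] 0.2506014393547736
```

View pics/w10.png

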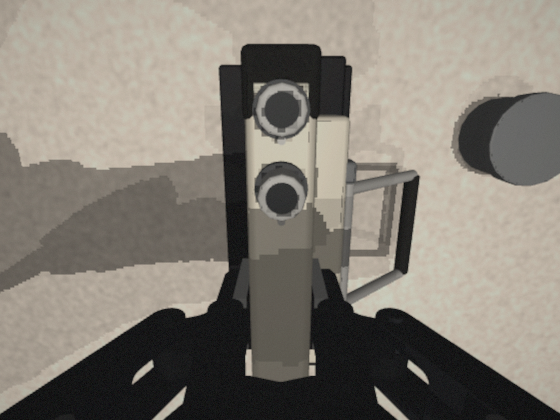

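>>> send_rows(
  series=[
    [[-0.03,0,0],[0,0,0]],
    [[-0.08,0,0],[0,0,0]],
    [[-0.14,0,0],[0,0,0]],
    [[-0.2,0,0],[0,0,0]],
    [[-0.26,0,0],[0,0,0]],
    [[-0.32,0,0],[0,0,0]],
    [[-0.38,0,0],[0,0,0]],
    [[-0.4,0,0],[0,0,0]],
  ],
)

```text
time: 9.52
position: [0.4452, 0.1967, 0.2132]
ee_rot: [-0.004, 0.706, 0.004, 0.708]
force: [0.5, 1.0, -6.5]
grip_width: 0.25
```

Run:
```python
from h import *
s=read_state();print(s['time'],s['position'],s['force'].round(2),s['ft_torque'].round(2),R.from_quat(s['ee_rot']).as_matrix().round(4).tolist(),s['grip_width'])
im=get_image('wrist');cv2.imwrite('pics/w11.png',im[:,:,::-1])
im=get_image('scene');c=im[90:250,200:400,::-1];cv2.imwrite('pics/s11.png',cv2.resize(c,None,fx=3.75,fy=3.75,interpolation=cv2.INTER_CUBIC))
print(rows([.519,-.209,.22],down(np.radians(12.9))))
```

```text
9.5167 [0.44518771 0.19668912 0.21319516] [ 0.54  0.96 -6.5 ] [ 0.1   0.01 -0.02] [[0.0018, -0.011, 0.9999], [0.0008, 0.9999, 0.011], [-1.0, 0.0008, 0.0018]] 0.2500875663898116
(array([-0.0323, -1.6264,  0.2781]), array([-0.0681,  0.0004, -0.0002]))
```

View pics/w11.png

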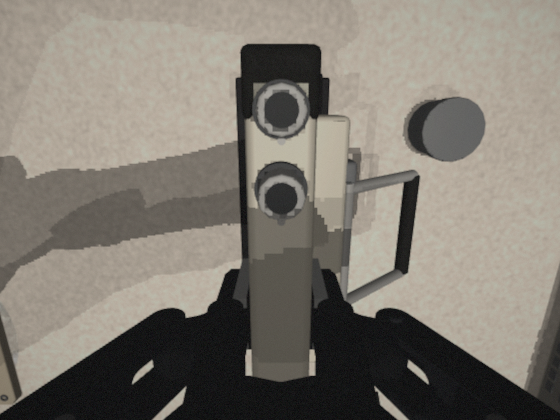

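View pics/s11.png

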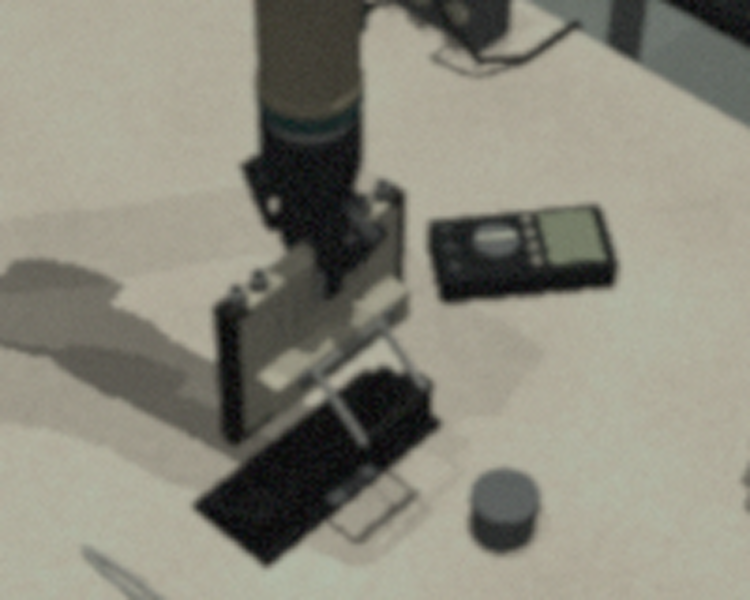

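>>> send_rows(
  series=[
    [[0,-0.04,0.01],[0,0,0]],
    [[0,-0.12,0.03],[-0.005,0,0]],
    [[0,-0.22,0.05],[-0.01,0,0]],
    [[0,-0.33,0.07],[-0.015,0,0]],
    [[0,-0.44,0.09],[-0.02,0,0]],
    [[0,-0.55,0.1,0],[-0.025,0,0]],
    [[0,-0.66,0.12],[-0.03,0,0]],
    [[0,-0.77,0.14],[-0.035,0,0]],
  ],
)

```text
schema error: expected 3 numbers
```

>>> send_rows(
  series=[
    [[0,-0.04,0.01],[0,0,0]],
    [[0,-0.12,0.03],[-0.005,0,0]],
    [[0,-0.22,0.05],[-0.01,0,0]],
    [[0,-0.33,0.07],[-0.015,0,0]],
    [[0,-0.44,0.09],[-0.02,0,0]],
    [[0,-0.55,0.1],[-0.025,0,0]],
    [[0,-0.66,0.12],[-0.03,0,0]],
    [[0,-0.77,0.14],[-0.035,0,0]],
  ],
)

```text
time: 10.28
position: [0.4806, 0.0022, 0.2103]
ee_rot: [-0.043, 0.707, 0.043, 0.705]
force: [0.2, -0.0, -7.7]
grip_width: 0.247
```

Run:
```python
from h import *
s=read_state();print(s['time'],s['position'],s['force'].round(2))
print(rows([.519,-.209,.20],down(np.radians(12.9))))
```

```text
10.2833 [0.48063782 0.002205   0.21028124] [ 0.19 -0.01 -7.68]
(array([ 0.0412, -0.8572,  0.0504]), array([-0.0331, -0.001 ,  0.    ]))
```

>>> send_rows(
  series=[
    [[0,-0.11,0.006],[-0.005,0,0]],
    [[0,-0.22,0.013],[-0.01,0,0]],
    [[0,-0.33,0.02],[-0.015,0,0]],
    [[0,-0.44,0.026],[-0.02,0,0]],
    [[0,-0.56,0.033],[-0.025,0,0]],
    [[0,-0.7,0.04],[-0.03,0,0]],
    [[0,-0.81,0.048],[-0.033,0,0]],
    [[0,-0.857,0.05],[-0.033,0,0]],
  ],
)

```text
time: 10.95
position: [0.5189, -0.2135, 0.2104]
ee_rot: [-0.079, 0.704, 0.076, 0.702]
force: [0.1, -0.8, -6.9]
grip_width: 0.25
```

>>> send_rows(
  series=[
    [[0,0,0],[0,0,0]],
    [[0,0,0],[0,0,0]],
  ],
)

```text
time: 11.12
position: [0.5185, -0.2076, 0.21]
ee_rot: [-0.078, 0.704, 0.079, 0.702]
force: [0.2, 0.1, -7.4]
grip_width: 0.246
```

Run:
```python
from h import *
s=read_state();print(s['time'],s['position'],s['force'].round(2),R.from_quat(s['ee_rot']).as_matrix().round(4).tolist(),s['q'].round(2))
im=get_image('wrist');cv2.imwrite('pics/w12.png',im[:,:,::-1])
im=get_image('scene');cv2.imwrite('pics/s12.png',im[:,:,::-1])
im=get_image('top');cv2.imwrite('pics/t12.png',im[:,:,::-1])
s=read_state();print(s['position'],rows([.519,-.209,.12],down(np.radians(12.9))))
```

```text
11.1167 [ 0.51851839 -0.20756327  0.21000935] [ 0.18  0.06 -7.38] [[-0.0034, -0.2201, 0.9755], [0.001, 0.9755, 0.2201], [-1.0, 0.0017, -0.0031]] [ 0.12  0.54  0.33  1.8  -0.22  0.83  0.77]
[ 0.51953683 -0.20496322  0.21066197] (array([ 0.3626, -0.0161, -0.0051]), array([ 0.0003, -0.0005, -0.0007]))
```

View pics/w12.png

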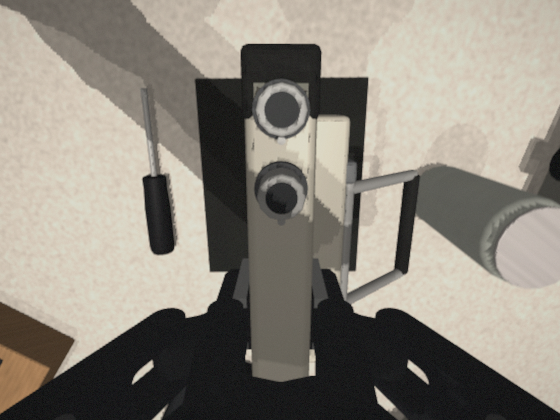

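View pics/s12.png

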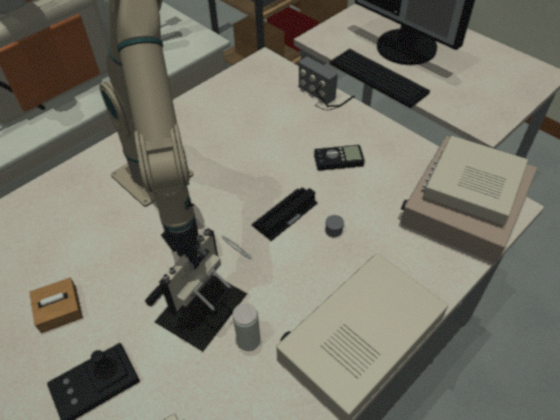

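Run:
```python
from h import *
s=read_state()
print(s['time'],s['position'])
im=get_image('wrist');cv2.imwrite('pics/w13.png',im[:,:,::-1])
g=cv2.imread('pics/w12.png')
P=np.array([atz('wrist',p,.003,dict(s,position=np.array([.5185,-.2076,.2100]),ee_rot=s['ee_rot'])) for p in [(196,80),(367,78),(355,271),(209,271)]])
print(P.round(4));d=P[1]-P[0];print('width',np.linalg.norm(d[:2]),np.degrees(np.arctan2(d[1],d[0])))
d=P[2]-P[3];print(np.linalg.norm(d[:2]),np.degrees(np.arctan2(d[1],d[0])))
u=(P[1]-P[0])[:2];u/=np.linalg.norm(u);v=np.array([u[1],-u[0]])
# centre: from top edge midpoint go 105 mm along -y_mat
print('centre',(P[0]+P[1])[:2]/2+0.105*v)
```

```text
11.2667 [ 0.51953683 -0.20496322  0.21066197]
[[ 0.4149 -0.1255  0.003 ]
 [ 0.5774 -0.0864  0.003 ]
 [ 0.6261 -0.2892  0.003 ]
 [ 0.4609 -0.3273  0.003 ]]
width 0.16716794318556139 13.529640692486518
0.16954159579681302 12.971085665406292
centre [ 0.52069817 -0.20801849]
```

Run:
```python
from h import *
s=read_state();print(s['position'],rows([.520,-.2085,.117],down(np.radians(13.1))))
```

```text
[ 0.51983533 -0.20502992  0.21094486] (array([ 0.3758, -0.0143, -0.0021]), array([-0.0007, -0.0003, -0.0005]))
```

>>> send_rows(
  series=[
    [[0.05,-0.014,-0.002],[-0.001,0,0]],
    [[0.12,-0.014,-0.002],[-0.001,0,0]],
    [[0.2,-0.014,-0.002],[-0.001,0,0]],
    [[0.28,-0.014,-0.002],[-0.001,0,0]],
    [[0.34,-0.014,-0.002],[-0.001,0,0]],
    [[0.37,-0.014,-0.002],[-0.001,0,0]],
    [[0.375,-0.014,-0.002],[-0.001,0,0]],
    [[0.375,-0.014,-0.002],[-0.001,0,0]],
  ],
)

```text
time: 11.98
position: [0.5207, -0.2097, 0.1178]
ee_rot: [-0.081, 0.703, 0.081, 0.702]
force: [0.0, -0.4, -6.7]
grip_width: 0.246
```

Run:
```python
from h import *
get_image('scene')
for i in range(3):
    s=read_state();print(s['time'],s['position'],s['force'].round(2),s['ft_torque'].round(2),s['qvel'].round(3));get_image('scene')
M=R.from_quat(s['ee_rot']).as_matrix();print(M.round(4).tolist(),'tilt deg about scope y',np.degrees(np.arcsin(M[2,2])),'about x',np.degrees(np.arcsin(M[2,1])))
print(rows([.520,-.2085,.108],down(np.radians(13.1))))
```

```text
12.0333 [ 0.52117287 -0.21010426  0.11845964] [ 0.06 -1.07 -6.46] [-0.03  0.05 -0.  ] [ 0.002 -0.015  0.005 -0.008 -0.001 -0.003 -0.002]
12.0833 [ 0.52142698 -0.21031305  0.11881076] [-0.   -0.05 -6.81] [-0.03  0.07  0.03] [ 0.003 -0.008  0.001 -0.003 -0.     0.    -0.   ]
12.1333 [ 0.52143569 -0.21041492  0.11892993] [-0.35 -0.26 -6.73] [-0.02  0.04 -0.01] [ 0.001 -0.003  0.001  0.001  0.001 -0.001  0.002]
[[0.0022, -0.226, 0.9741], [-0.0008, 0.9741, 0.226], [-1.0, -0.0013, 0.0019]] tilt deg about scope y 0.1111611931861752 about x -0.07405633581346537
(array([ 0.0437,  0.0088, -0.0037]), array([-0.0002,  0.0006,  0.0004]))
```

>>> send_rows(
  series=[
    [[0.01,0.009,-0.004],[0,0,0]],
    [[0.02,0.009,-0.004],[0,0,0]],
    [[0.03,0.009,-0.004],[0,0,0]],
    [[0.04,0.009,-0.004],[0,0,0]],
    [[0.042,0.009,-0.004],[0,0,0]],
    [[0.042,0.009,-0.004],[0,0,0]],
  ],
)

```text
time: 12.68
position: [0.5191, -0.2081, 0.1075]
ee_rot: [-0.08, 0.702, 0.08, 0.703]
force: [-0.7, 0.7, -3.4]
grip_width: 0.248
```

Run:
```python
from h import *
for i in range(3):
    s=read_state();print(s['time'],s['position'],s['force'].round(2),s['ft_torque'].round(2));get_image('scene')
```

```text
12.6833 [ 0.51905576 -0.2081437   0.10749788] [-0.68  0.66 -3.36] [ 0.14  0.38 -0.03]
12.7333 [ 0.51906141 -0.20811915  0.10749718] [-0.42  1.11 -2.69] [ 0.15  0.36 -0.01]
12.7833 [ 0.51904307 -0.20811952  0.10747306] [-0.76  0.73 -1.93] [0.14 0.3  0.01]
```

>>> send_rows(
  series=[
    [[0.003,0,0],[0,0,0]],
    [[0.003,0,0],[0,0,0]],
    [[0.003,0,0],[0,0,0]],
    [[0.003,0,0],[0,0,0]],
  ],
)

```text
time: 13.17
position: [0.5191, -0.2082, 0.1074]
ee_rot: [-0.08, 0.702, 0.08, 0.703]
force: [-2.3, 2.6, 6.0]
grip_width: 0.247
```

Run:
```python
from h import *
for i in range(2):
    s=read_state();print(s['time'],s['position'],s['force'].round(2),s['ft_torque'].round(2));get_image('scene')
M=R.from_quat(s['ee_rot']).as_matrix();print(M.round(4).tolist())
for n in ['wrist','scene','top']:
    im=get_image(n);cv2.imwrite(f'pics/f_{n}.png',im[:,:,::-1])
    if n=='scene': cv2.imwrite('pics/f_sc.png',cv2.resize(im[220:360,110:290,::-1],None,fx=4.2,fy=4.2,interpolation=cv2.INTER_CUBIC))
```

```text
13.1667 [ 0.51907158 -0.20815197  0.10743387] [-2.31  2.56  6.02] [ 0.34  0.8  -0.01]
13.2167 [ 0.51909024 -0.20813077  0.1074654 ] [-3.01  1.87  4.77] [0.3  0.81 0.05]
[[0.0005, -0.2258, 0.9742], [0.0003, 0.9742, 0.2258], [-1.0, 0.0002, 0.0005]]
```

View pics/f_wrist.png

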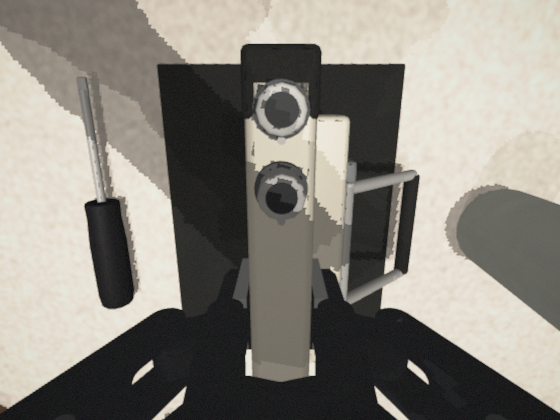

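View pics/f_sc.png

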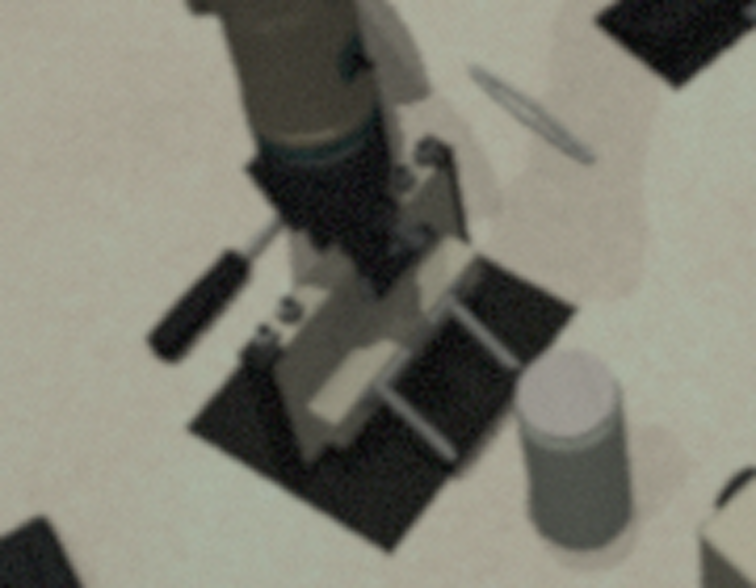

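View pics/f_top.png

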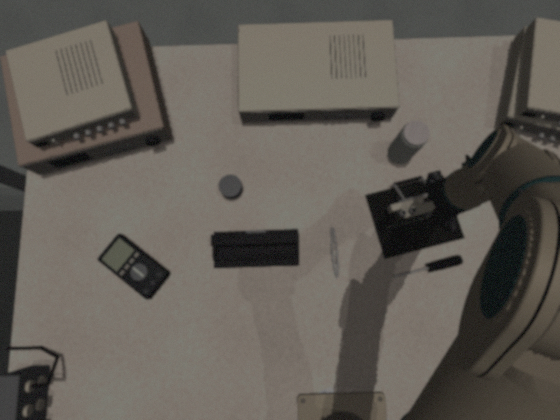

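>>> send_rows(
  series=[
    [[0,0,0],[0,0,0]],
    [[0,0,0],[0,0,0]],
    [[0,0,0],[0,0,0]],
    [[0,0,0],[0,0,0]],
    [[0,0,0],[0,0,0]],
    [[0,0,0],[0,0,0]],
  ],
)

```text
time: 13.92
position: [0.5191, -0.2081, 0.1075]
ee_rot: [-0.08, 0.702, 0.08, 0.703]
force: [-3.0, 1.7, 5.1]
grip_width: 0.245
```

Run:
```python
from h import *
s=read_state();print(s['time'],s['position'],s['force'].round(2),s['ft_torque'].round(2),np.abs(s['qvel']).max())
im=get_image('wrist')
s=read_state()
P=[atz('wrist',p,.003,s) for p in [(158,66),(405,64)]];u=(P[1]-P[0])[:2];print(np.linalg.norm(u),np.degrees(np.arctan2(u[1],u[0])));u/=np.linalg.norm(u);print('mat centre',(P[0]+P[1])[:2]/2+.105*np.array([u[1],-u[0]]))
Q=np.array([atz('wrist',p,.166,s) for p in [(282,108),(281,192)]]);print('sockets',Q.round(4), np.linalg.norm(Q[0]-Q[1]))
```

```text
13.9167 [ 0.51910648 -0.2081083   0.10746089] [-3.03  1.71  5.11] [ 0.3   0.77 -0.01] 0.0021575761377079475
0.168666729551982 13.430672176857087
mat centre [ 0.52088959 -0.20817155]
sockets [[ 0.5023 -0.1336  0.166 ]
 [ 0.5068 -0.154   0.166 ]] 0.020868135039420678
```

Run:
```python
from station import *
print(ticket.finish_job()); s=read_state(); print(s['time'],s['position'],s['force'])
```

```text
the job is handed in; nothing more can be done
None
the job is handed in; nothing more can be done
```

The oscilloscope is standing upright in the middle of the mat with its wire stand out, still held in the gripper. I handed the job in at about 14 s of the 59 s allowed; the hand-in reports no verdict.

**Stand:** I opened it with shut fingers while the scope was still docked. The first pull stalled partway and tilted the scope briefly, until it settled upright again. Lowering the fingers a little more let the spring snap it out. The crossbar then showed at row 251 against 253 predicted for fully out.

**Grip and move:** I pinched the top edge at 80 N, lifted it straight out of the cradle and carried it over. The sockets stayed at the same pixels in the wrist view throughout, so it did not slip in the grip.

**Last checks before hand-in:**
- **Position:** the panel centre was at about (0.520, −0.210) m, and the mat centre measured (0.521, −0.208) m.
- **Heading and tilt:** it is turned to 13.0°, in line with the mat's 13.4°. The tool tilt is under 0.1°.
- **Support:** it presses on the mat with about 12 N and the arm is still. A sideways force of about 3.5 N and a moment of about 0.8 N·m remained.
- **Stand foot:** it looked clear of everything in the pictures, but I did not measure its height.
- **Other items:** the bystanders looked unmoved in the last pictures.

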